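# Seat a column frit with the mallet

### The arm

A 6-joint arm with a two-finger parallel gripper is mounted at the origin on the work surface. World frame = base frame: x ahead of the robot, y to its left, z up, the work surface at z = 0. Lengths are in mm, angles in rad, forces in N, time in s.
With the tool pointing down it reaches from about 250 to 775 mm from the base axis. Payload 4 kg.
Tool frame: the origin (TCP) lies on the mounting face of the last link; the fingertips stand 199 mm ahead of it and the grasp point (between the pads) lies 180 mm ahead of it; z points along the fingers, y is the line along which they close (so a half turn about z gives the same grasp; the last joint's range is limited). The gripper opens to 94 mm and grips with 3 to 60 N. Pads are 16 mm wide; open, the fingers measure 119 mm over their backs; the gripper's body (75 mm by 177 mm) begins 78 mm behind the grasp point.
Start: joints at [-1.403, 0.087, 1.371, -0, 1.684, -0.103], TCP at [147.12, -529.958, 404.706] pointing down, gripper open.
Joint ranges: [-3.1, 3.1], [-0.76, 2.03], [0.27, 2.55], [-1.08, 4.22], [0.17, 2.65], [-2.57, 2.57]. Speed limits (rad/s): [2.79, 2.79, 3.14, 3.14, 3.14, 3.14].

### API

Orientations are given as a 3x3 rotation matrix whose columns are the frame's x, y, z axes.
In Python, from rig import robot gives the robot as it stands. The module is installed in compiled form; this text tells all that it offers. Calls block until the motion is done:
- robot.goto(position, orientation): joint-space move of the TCP to a pose.
- robot.line_to(position, feed=150, ori=None): straight line of the TCP; ori=None keeps the orientation; feed is the mean speed in mm/s.
- robot.movej(angles): joint-space move.
- robot.move_gripper(opening, newtons=None): opening from 0.0 (shut) to 1.0 (fully open); newtons is the grip in N (None keeps the last); returns when the fingers have stopped.
- robot.pause(seconds).
- robot.inverse_kinematics(position, orientation): joint angles nearest the present ones, or None.
- robot.capture(name): name is "scene" or "top"; returns a dict with "img" (384x512x3 uint8, red, green, blue), "fx", "fy", "cx", "cy" (pixels), "R" (3x3) and "t" (3): a world point X has camera coordinates R X + t. Camera axes: x right, y down, z forward; pixel columns grow to the right and rows downward; lengths in mm; the calibration is good to about 2 mm. A picture is of the moment at which its call begins. There is no depth.
A pose or a line that the arm cannot do raises robot.IKError and nothing moves.
- robot.job_done(): hands the job in; it is judged then, once.
Readings, each from a call of its own:
- robot.read_time_s(): time.
- robot.read_qpos(): joint angles.
- robot.read_joint_velocities(): joint speeds.
- robot.read_joint_torque(): joint torques, N m.
- robot.read_eef_pos(): TCP position.
- robot.read_ee_rot(): TCP orientation.
- robot.read_force(): force on the tool from outside, world axes, zero at the start.
- robot.read_wrist_torque(): the same for the moment, N m.
- robot.read_gripper_width(): opening from 0.0 (shut) to 1.0 (fully open).
- robot.read_grip_force(): force on a finger pad.
Only numpy, scipy, OpenCV 4.12 (cv2) and the standard library are available. Lean on these libraries where they do the work, as an engineer would, in place of code of your own. Each camera call takes 0.05 s, during which the arm holds its last target. There are 200 camera calls.

### The job

Slide the clear guard of the frit-seating press fully open, then take the mallet and drive the red sprung pin down with a brisk blow of its head (not a slow press) until it snaps home and stays down on its collar; only the mallet may touch the pin. Then stand the mallet back upright on its green mat, leave the guard open, and leave the bottle, the carton and the glove box where they are.

Things in the scene. Friction and masses are not known exactly. Their poses are not given: they have to be found in the camera images.
- press: Frit-seating press, fixed: blue base with aluminium top plate, 120 mm (its x) by 250 mm (its y), plate surface 60 mm above the bench. Origin: centre of its underside; z up; turned by up to 0.35 rad about vertical. The pin stands at x = 0, y = -60 mm in this frame, above a dark steel collar 32 mm wide, collar top 72 mm above the bench.
- pin: Red mushroom-headed sprung pin, head 34 mm wide, 12 mm thick, moves only vertically. Origin: centre of the head's top face, 104 mm above the bench when up, 84 mm when home on the collar. Its spring pushes it back up in the first half of its 20 mm travel (peak 10 N, a few N more in a blow), then snaps it home and holds it. A blow at 0.1 m/s or more is brisk; it may be repeated.
- guard (a joint): Position of the sliding guard along its track, m: 0 = shut over the pin, 0.13 = fully open. Opening moves it along the press's +y. It slides with about 1.5 N of friction and stays where it is left. It may start up to 20 mm open.
- guard_handle (a point): Upright yellow fin on the guard, 60 mm (press x), 14 mm thick (press y), from 121 to 161 mm above the bench; this point is its centre in plan, 144 mm up. The guard is a clear yellow-edged hood, 104 mm (press x) by 100 mm (press y), centred under the fin, flat top at 121 mm, side walls at press x = +-50 mm down to the plate, ends open. Shut, it covers the pin.
- mallet: Loose mallet, about 0.4 kg, standing on one face of its upright cylindrical head: orange with white faces, 50 mm wide, 80 mm tall. Origin: centre of the head's lower (striking) face; z up. The level handle sticks out along the mallet's -x to 155 mm from the head's axis, within 0.7 rad of the world's -x. Centre of mass: about 12 mm from the head's axis.
- mallet_grip (a point): Point on the centre line of the mallet's wooden handle, 57 mm from the head's axis and 40 mm above the striking face. The handle is flat-sided, 22 mm wide and 26 mm high. A good place to grip from above, across the handle.
- mat: Flat green mat fixed to the bench, 220 mm (its x) by 150 mm (its y), 4 mm thick. Origin: centre of its underside.
- reagent: Loose amber bottle with blue cap, 72 mm in diameter, 150 mm tall, bystander. Origin: centre of its underside.
- carton: Loose black column carton, 190 by 50 by 35 mm high, bystander. Origin: centre of its underside.
- gloves: Loose blue glove box, 200 by 110 by 70 mm high, bystander. Origin: centre of its underside.
Mind the look-alikes: they are no part of the job. What is shaped like the mallet but purple or yellow is not meant.

How it is judged (in metres and radians):
On the way, in this order (a step that is already met when the one before it is completed fails the run):
1. the guard has been slid open (at least 115 of 130 mm) (value of joint guard above 0.115 m), for 0.1 s.
2. the mallet's head strikes the pin: it is on the pin (axes within 30 mm) and moving faster than 0.06 m/s while it drives it through the first half of its travel (contact force between mallet and pin above 1 N and linear speed of mallet above 0.06 m/s and horizontal distance between mallet and pin below 0.03 m and z of pin in the frame of press between 0.092 and 0.102 m).
3. the pin is home on its collar (within 2.5 mm) and stays there (z of pin in the frame of press below 0.0865 m), for 0.3 s.
At the end, for the whole second after the job is handed in: The pin is home (head top within 2.5 mm of its lowest place), the guard is at least 115 mm open, and the mallet stands at rest upright (within 0.1 rad) on the mat, the middle of its lower face over the mat (up to 5 mm from its edge) (z of pin in the frame of press below 0.0865 m and value of joint guard above 0.115 m and x of mallet in the frame of mat between -0.105 and 0.105 m and y of mallet in the frame of mat between -0.07 and 0.07 m and angle between mallet's own z axis and vertical below 0.1 rad and z of mallet in the frame of mat below 0.008 m and linear speed of mallet below 0.02 m/s); the robot touches nothing.
It fails at once if the gripper or arm touches the pin (contact force between any of the fingers, the arm and pin above 0.5 N).
It fails at once if the bottle, the carton or the glove box is moved by more than 30 mm, or the bottle is tipped (distance of any of reagent, carton, gloves from where it was at the start of the episode above 0.03 m or angle between reagent's own z axis and vertical above 0.3 rad).
It also fails if it takes over 51 s, if anything falls off the work surface, if the arm or the gripper's body presses on something with over 40 N, if the wrist force passes 120 N, or if a joint passes its speed limit or range.

## Working session

There is one attempt and no reset: what is moved stays moved. The work goes in short steps, each a Python script; the robot and the scene stay as the last script left them, time stands still between calls to the robot, and variables do not carry over. Pictures are saved under pics/ and viewed, at most 10 in all, crops included, and the job is handed in when it is done.

```bash
mkdir -p pics && python3 - <<'E'
from rig import robot
import cv2,pickle
for n in("scene","top"):
    d=robot.capture(n); pickle.dump(d,open(n+".pkl","wb"))
    cv2.imwrite(f"pics/{n}0.png",cv2.resize(d["img"][:,:,::-1],(768,576),interpolation=cv2.INTER_CUBIC))
    print(n,d["fx"],d["cx"],d["cy"],(-d["R"].T@d["t"]).round(),d["R"].round(2).tolist())
E
```

```text
scene 381.7030553910378 260.6838657923845 193.44645530066265 [1056.  152.  987.] [[-0.2, 0.98, -0.01], [0.82, 0.17, -0.54], [-0.53, -0.12, -0.84]]
top 417.37821411043274 254.2240423031082 190.05035257673518 [ 456.   30. 1266.] [[0.0, -1.0, 0.01], [-1.0, -0.01, -0.08], [0.08, -0.01, -1.0]]
```

View pics/top0.png

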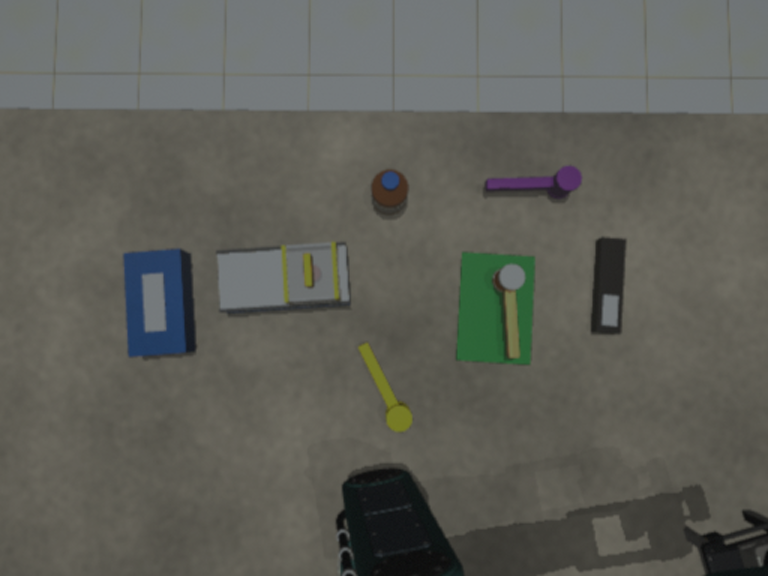

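View pics/scene0.png

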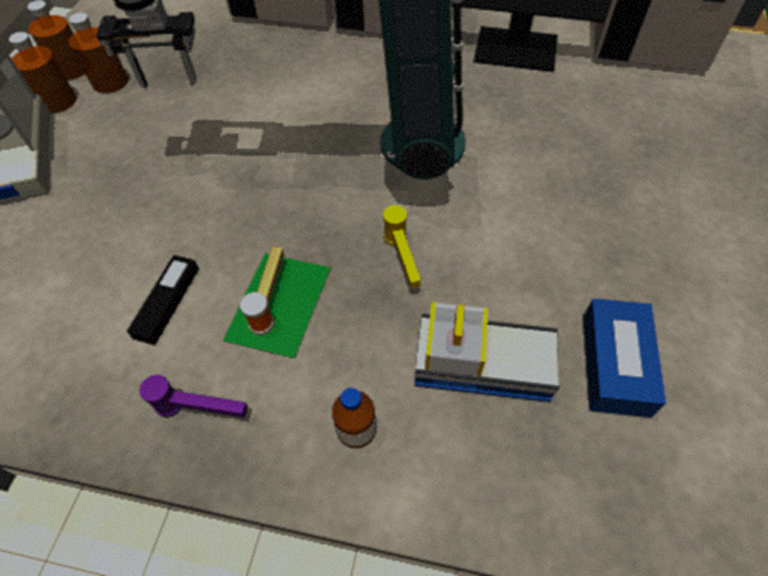

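Top view (768x576): three mallet shapes, orange and white at (512,277) on the green mat, purple at (568,180) and yellow at (400,418). The orange one with a white face and wooden handle is meant. The press is at (285,277), with its guard shut over the pin and the yellow fin at (308,270). The bottle is at (390,190), the carton at (608,285) and the glove box at (158,303).

```bash
cat > h.py <<'E'
import numpy as np,cv2
def ray(d,u,v,z):
    "pixel -> world point on the plane of height z"
    c=-d["R"].T@d["t"]; w=d["R"].T@np.array([(u-d["cx"])/d["fx"],(v-d["cy"])/d["fy"],1])
    return c+w*(z-c[2])/w[2]
def proj(d,X):
    p=d["R"]@np.asarray(X,float)+d["t"]; return np.array([d["cx"]+d["fx"]*p[0]/p[2],d["cy"]+d["fy"]*p[1]/p[2]])
def blobs(mask,roi,n=1):
    x0,y0,x1,y1=roi; m=np.zeros(mask.shape,np.uint8); m[y0:y1,x0:x1]=mask[y0:y1,x0:x1]
    cs=cv2.findContours(m,cv2.RETR_EXTERNAL,cv2.CHAIN_APPROX_NONE)[0]
    return sorted(cs,key=cv2.contourArea,reverse=True)[:n]
def rect(d,c,z):
    "min-area rectangle of a contour on plane z: centre, sides, angle"
    P=np.array([ray(d,u,v,z)[:2] for u,v in c[:,0]],np.float32); return cv2.minAreaRect(P)
E
python3 - <<'E'
from h import *
import pickle
d=pickle.load(open("top.pkl","rb")); im=d["img"]; hsv=cv2.cvtColor(im,cv2.COLOR_RGB2HSV)
H,S,V=[hsv[...,i].astype(int) for i in range(3)]
def show(n,m,roi,z,k=1):
    for c in blobs(m.astype(np.uint8),roi,k):
        print(n,"n",len(c),"bbox",cv2.boundingRect(c),"rect",np.round(np.array(sum([list(q) if isinstance(q,tuple) else [q] for q in rect(d,c,z)],[])),1))
show("fin",(H>20)&(H<35)&(S>150),(198,165,214,195),161)
show("press grey",(S<60)&(V>95),(135,155,240,212),60,3)
show("mat",(H>45)&(H<80)&(S>100),(290,160,370,250),4)
show("face",(S<60)&(V>120),(320,170,356,198),84)
show("handle",(H>12)&(H<35)&(S>60)&(V>110),(325,190,352,245),57,2)
a=cv2.resize(im[155:215,135:245],None,fx=5,fy=5,interpolation=cv2.INTER_CUBIC)
b=cv2.resize(im[160:250,295:405],None,fx=3,fy=3,interpolation=cv2.INTER_CUBIC)
b=cv2.copyMakeBorder(b,0,30,0,220,cv2.BORDER_CONSTANT)
cv2.imwrite("pics/crop1.png",np.vstack([a,b])[:,:,::-1])
E
```

```text
fin n 43 bbox (203, 170, 5, 21) rect [569.3 154.4  53.5  10.6   0.8]
press grey n 157 bbox (144, 166, 47, 40) rect [562.1 276.3 107.7 128.9   4.3]
press grey n 259 bbox (190, 155, 50, 46) rect [5.873e+02 1.385e+02 1.314e+02 1.426e+02 4.000e-01]
press grey n 80 bbox (224, 164, 9, 37) rect [574.2  99.  105.9  18.1   4.1]
mat n 234 bbox (304, 169, 52, 74) rect [ 511.3 -207.6  147.2  216.6   86.6]
face n 40 bbox (334, 177, 15, 15) rect [ 567.7 -224.1   40.6   38.6   63.4]
handle n 93 bbox (337, 195, 8, 43) rect [ 477.4 -228.2  122.2   16.7    3.1]
```

View pics/crop1.png

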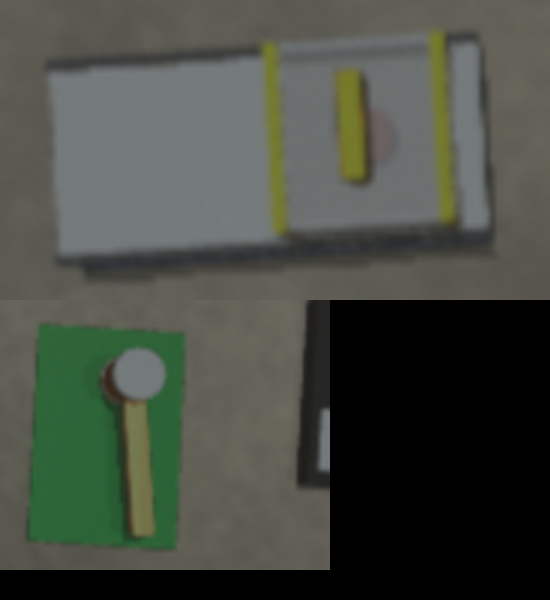

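The crop confirms the choice: an orange head with a white face and a wooden handle, standing on the mat. The red pin shows faintly under the hood, just right of the fin at crop (370,136). The press is turned by about 0.07 rad. I'll open the guard by gripping the fin.

```bash
cat >> h.py <<'E'
def down(yaw,robot=None):
    "tool pointing down, finger line at yaw + 90 deg"
    c,s=np.cos(yaw),np.sin(yaw); return np.array([[c,s,0],[s,-c,0],[0,0,-1.]])
def best(robot,p,yaw):
    "of the two half-turn equivalent poses the one with j6 nearest mid range"
    return min((o for o in (down(yaw),down(yaw+np.pi)) if robot.inverse_kinematics(p,o) is not None),
        key=lambda o:abs(robot.inverse_kinematics(p,o)[5]))
E
python3 - <<'E'
from h import *
from rig import robot
import pickle
d=pickle.load(open("top.pkl","rb"))
print("pin?",ray(d,135+367/5,155+136/5,104).round(1),"bottle",ray(d,260,121,150).round(1))
th=0.07; f=np.array([569.3,154.4]); ey=np.array([-np.sin(th),np.cos(th)])
P=lambda xy,g:np.array([*xy,g+180])   # grasp height g -> TCP
o=best(robot,P(f,148),th)
robot.move_gripper(0.6)
robot.goto(P(f,230),o); robot.line_to(P(f,148),200)
robot.move_gripper(0,12); print("w",robot.read_gripper_width()*94,robot.read_force().round(1) if hasattr(robot.read_force(),'round') else robot.read_force(), robot.read_time_s())
for s in (60,100,115,122):
    robot.line_to(P(f+s*ey,148),100); print(s,np.round(robot.read_force(),1),np.round(robot.read_eef_pos(),1))
robot.move_gripper(0.6); robot.line_to(P(f+122*ey,260),250)
d=robot.capture("top"); pickle.dump(d,open("top2.pkl","wb")); print(robot.read_time_s())
a=cv2.resize(d["img"][140:220,120:250],None,fx=5,fy=5,interpolation=cv2.INTER_CUBIC)
cv2.imwrite("pics/crop2.png",a[:,:,::-1])
E
```

```text
pin? [568.9 151.3 104. ] bottle [732.3   8.5 150. ]
w 13.84592651991294 [-0.   6.5  0.9] 4.9667
60 [-1.9  1.7  2.9] [565.  214.9 328.3]
100 [-2.3  1.9  4.5] [562.  255.6 328.3]
115 [-2.7  0.8  4.5] [561.  270.3 328.3]
122 [-1.3  1.1  5.5] [560.5 277.1 328.4]
8.275
```

View pics/crop2.png

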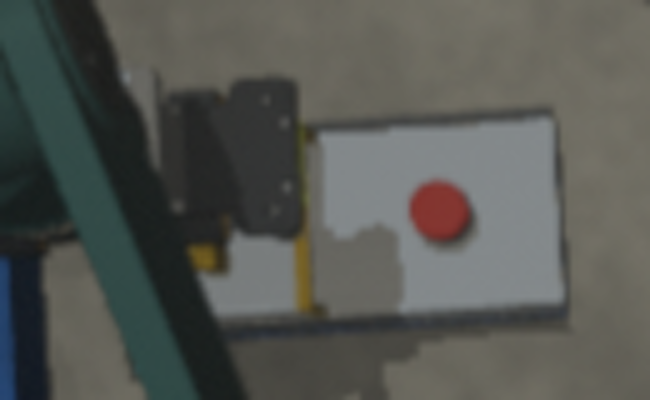

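The guard is open and the pin stands clear at crop (440,210). I'll measure the pin, then take the mallet and look at it in the grip.

```bash
python3 - <<'E'
from h import *
from rig import robot
import pickle
def red(d,roi):
    h=cv2.cvtColor(d["img"],cv2.COLOR_RGB2HSV).astype(int); m=((h[...,0]<8)|(h[...,0]>172))&(h[...,1]>130)&(h[...,2]>60)
    return blobs(m.astype(np.uint8),roi)[0]
d=pickle.load(open("top2.pkl","rb"))
c=red(d,(195,165,225,200)); (u,v),r=cv2.minEnclosingCircle(c); pin=ray(d,u,v,104); print("pin",u,v,r,pin.round(1))
np.save("pin.npy",pin)
th=0.07; ey=np.array([-np.sin(th),np.cos(th)]); print("guard q ~",(np.array([560.5,277.1])-pin[:2])@ey)
head=np.array([567.7,-224.1]); a=np.arctan2(4.1,90.3); ex=np.array([np.cos(a),np.sin(a)])
g=head-47*ex; P=lambda xy,z:np.array([*xy,z+180])
o=best(robot,P(g,46),a); robot.goto(P(g,240),o)
t=robot.capture("top"); pickle.dump(t,open("top3.pkl","wb"))
robot.line_to(P(g,46),250); robot.move_gripper(0,60)
print("w",robot.read_gripper_width()*94,"grip",robot.read_grip_force(),np.round(robot.read_force(),1))
robot.line_to(P(g,250),200); print(np.round(robot.read_force(),1),np.round(robot.read_wrist_torque(),2),np.round(robot.read_ee_rot(),3).tolist(),robot.read_time_s())
s=robot.capture("scene"); t2=robot.capture("top"); pickle.dump((s,t2),open("held.pkl","wb"))
A=cv2.resize(s["img"][40:300,100:400],(600,520)); cv2.imwrite("pics/held.png",A[:,:,::-1])
E
```

```text
pin 207.5 182.0 5.590270042419434 [569.5 153.8 104. ]
guard q ~ 123.63977972126781
w 21.74509191507872 grip 59.66875076293945 [-1.9  2.6  2.4]
[ 0.4  0.9 -3.7] [ 0.02  0.16 -0.04] [[0.999, 0.045, -0.004], [0.045, -0.999, 0.002], [-0.003, -0.002, -1.0]] 13.025
```

View pics/held.png

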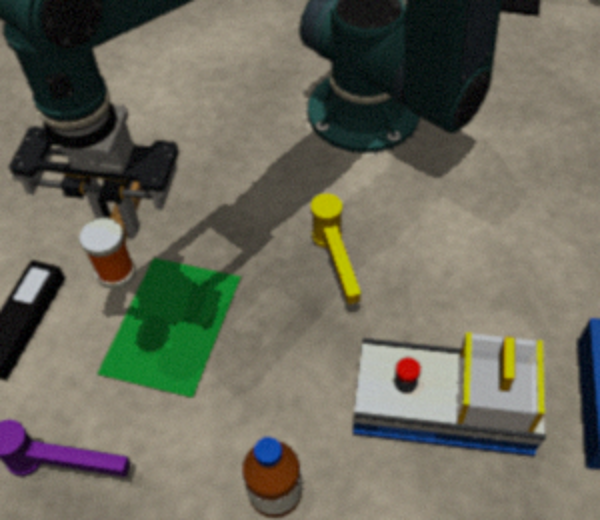

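The scene view shows the mallet held upright at (105,250), the pin up at (407,372) and the guard open at (505,380). Next is the blow.

```bash
python3 - <<'E'
from h import *
from rig import robot
import pickle
pin=np.load("pin.npy"); a=np.arctan2(4.1,90.3); ex=np.array([np.cos(a),np.sin(a)])
_,t=pickle.load(open("held.pkl","rb"))
h=cv2.cvtColor(t["img"],cv2.COLOR_RGB2HSV).astype(int)
m=((h[...,0]>20)&(h[...,0]<35)&(h[...,1]>150)).astype(np.uint8)
for c in blobs(m,(140,150,215,215),3): print("yellow",cv2.boundingRect(c),rect(t,c,161),rect(t,c,121))
g=pin[:2]-47*ex; P=lambda face:np.array([*g,face+42+180])
o=robot.read_ee_rot()
o=best(robot,P(208),a)
robot.goto(P(208),o); robot.line_to(P(142),200); robot.pause(.2)
print(np.round(robot.read_eef_pos()-P(142),1))
robot.line_to(P(85),320); print("hit",np.round(robot.read_force(),1),np.round(robot.read_eef_pos()-P(85),1))
robot.line_to(P(180),200); print(np.round(robot.read_force(),1),robot.read_time_s())
s=robot.capture("scene"); t=robot.capture("top"); pickle.dump((s,t),open("hit.pkl","wb"))
A=cv2.resize(s["img"][100:300,200:450],(750,600)); cv2.imwrite("pics/hit.png",A[:,:,::-1])
E
```

```text
yellow (158, 173, 5, 20) ((561.9385375976562, 273.76806640625), (50.88376998901367, 10.617456436157227), 1.2978605031967163) ((565.7775268554688, 282.5807800292969), (52.72551345825195, 11.001775741577148), 1.2978612184524536)
yellow (145, 167, 3, 37) ((555.1531982421875, 311.3663330078125), (96.20173645019531, 3.5261998176574707), 4.129459381103516) ((558.74658203125, 321.5399475097656), (99.68370819091797, 3.6538166999816895), 4.129472255706787)
yellow (178, 165, 4, 36) ((562.2150268554688, 222.12496948242188), (93.63813781738281, 3.27048397064209), 4.417625904083252) ((566.06396484375, 229.06849670410156), (97.02734375, 3.3888580799102783), 4.417619228363037)
[ 0.4 -0.   2.3]
hit [ 0.9  0.2 -3.6] [-0.5 -0.1 -0.9]
[ 0.3 -0.4 -4.2] 16.8583
```

View pics/hit.png

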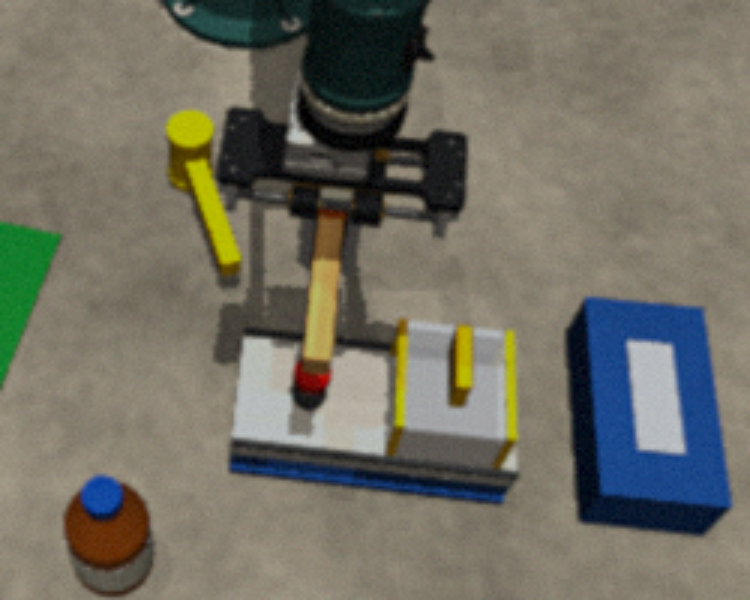

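The view shows I made an error: `best` picked the half-turned wrist, so the head points back and the handle passed over the pin without touching it. The pin is still up at (313,378). I'll turn the wrist back, keep the grasp orientation and strike.

```bash
python3 - <<'E'
from h import *
from rig import robot
import pickle
pin=np.load("pin.npy"); a=np.arctan2(4.1,90.3); ex=np.array([np.cos(a),np.sin(a)])
g=pin[:2]-47*ex; P=lambda face:np.array([*g,face+42+180]); o=down(a)
q=robot.inverse_kinematics(P(208),o); print("q",np.round(q,2))
robot.line_to(P(230),300); robot.goto(P(230),o); robot.pause(.2)
print(np.round(robot.read_ee_rot(),2).tolist(),np.round(robot.read_eef_pos()-P(230),1),robot.read_time_s())
t=robot.capture("top"); pickle.dump(t,open("pre.pkl","wb"))
A=cv2.resize(t["img"][120:240,120:270],(750,600)); cv2.imwrite("pics/pre.png",A[:,:,::-1])
E
```

```text
q [ 0.18  0.07  1.34 -0.    1.73  1.7 ]
[[1.0, 0.05, 0.0], [0.05, -1.0, 0.0], [0.0, -0.0, -1.0]] [-0.  0.  0.] 20.125
```

View pics/pre.png

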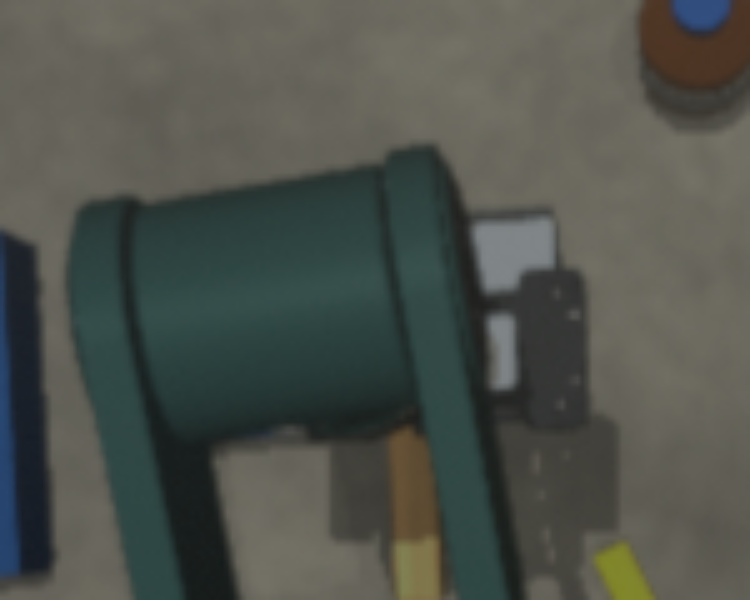

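The top view is blocked by the wrist, but the handle now points back along -x at (415,520), so the head is over the pin side. Striking now.

```bash
python3 - <<'E'
from h import *
from rig import robot
import pickle
pin=np.load("pin.npy"); a=np.arctan2(4.1,90.3); ex=np.array([np.cos(a),np.sin(a)])
g=pin[:2]-47*ex; P=lambda face:np.array([*g,face+42+180])
robot.line_to(P(142),200); robot.pause(.2); print(np.round(robot.read_eef_pos()-P(142),1))
robot.line_to(P(85),320); print("hit",np.round(robot.read_force(),1),np.round(robot.read_eef_pos()-P(85),1))
robot.pause(.1); print(np.round(robot.read_force(),1))
robot.line_to(P(200),200); print(np.round(robot.read_force(),1),robot.read_time_s())
s=robot.capture("scene"); pickle.dump(s,open("hit2.pkl","wb"))
A=cv2.resize(s["img"][100:300,200:450],(750,600)); cv2.imwrite("pics/hit2.png",A[:,:,::-1])
E
```

```text
[0.4 0.1 2.4]
hit [-0.3  0.4 -4.1] [-0.2 -0.1  0.2]
[-0.4  0.2 -3.5]
[-0.9 -0.  -5. ] 22.1167
```

View pics/hit2.png

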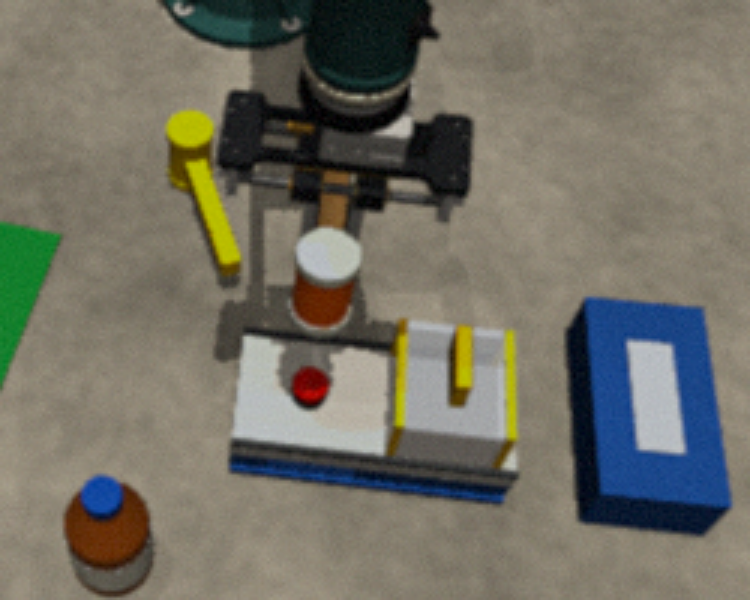

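The scene view shows the pin head sunk onto its collar at (311,386), with the stem gap gone. I'll check its height numerically, then put the mallet back where it stood.

```bash
python3 - <<'E'
from h import *
from rig import robot
import pickle
pin=np.load("pin.npy")
def top(d):
    h=cv2.cvtColor(d["img"],cv2.COLOR_RGB2HSV).astype(int); m=((h[...,0]<8)|(h[...,0]>172))&(h[...,1]>150)&(h[...,2]>80)
    return cv2.boundingRect(blobs(m.astype(np.uint8),(290,215,325,245))[0])
s0=pickle.load(open("held.pkl","rb"))[0]; s1=pickle.load(open("hit2.pkl","rb"))
b0,b1=top(s0),top(s1); exp=proj(s1,[*pin[:2],84])-proj(s1,[*pin[:2],104]); print(b0,b1,"expected shift",exp.round(1))
assert b1[1]-b0[1]>=4
a=np.arctan2(4.1,90.3); ex=np.array([np.cos(a),np.sin(a)]); g=np.array([567.7,-224.1])-47*ex
P=lambda z:np.array([*g,z+180]); o=down(a)
robot.goto(P(250),o); robot.line_to(P(70),250); robot.line_to(P(46.5),60)
print("f",np.round(robot.read_force(),1)); robot.move_gripper(1.0); robot.pause(.2)
robot.line_to(P(260),200); robot.goto(np.array([350,-350,440.]),best(robot,np.array([350,-350,440.]),-.6)); robot.pause(.3)
t=robot.capture("top"); s=robot.capture("scene"); pickle.dump((s,t),open("end.pkl","wb")); print(robot.read_time_s(),top(s))
A=np.hstack([cv2.resize(t["img"][140:260,130:380],(500,240)),cv2.resize(s["img"][140:260,130:260],(260,240))])
B=cv2.resize(s["img"][150:300,200:450],(500,300)); B=cv2.copyMakeBorder(B,0,0,0,260,cv2.BORDER_CONSTANT)
cv2.imwrite("pics/end.png",np.vstack([A,B])[:,:,::-1])
E
```

```text
(298, 219, 12, 12) (298, 222, 12, 12) expected shift [-0.6  3.6]Traceback (most recent call last):
  File "<stdin>", line 10, in <module>
AssertionError
```

The measured shift is 3 px against 3.6 px expected for a homed pin. The pin rests only fully up or home, so it is home; my 4 px threshold was set too high. Placing the mallet now.

```bash
python3 - <<'E'
from h import *
from rig import robot
import pickle
a=np.arctan2(4.1,90.3); ex=np.array([np.cos(a),np.sin(a)]); g=np.array([567.7,-224.1])-47*ex
P=lambda z:np.array([*g,z+180]); o=down(a)
robot.goto(P(250),o); robot.line_to(P(70),250); robot.line_to(P(46.5),60)
print("f",np.round(robot.read_force(),1)); robot.move_gripper(1.0); robot.pause(.2)
robot.line_to(P(260),200); p=np.array([350,-350,440.]); robot.goto(p,best(robot,p,-.6)); robot.pause(.3)
t=robot.capture("top"); s=robot.capture("scene"); pickle.dump((s,t),open("end.pkl","wb")); print(robot.read_time_s())
h=cv2.cvtColor(t["img"],cv2.COLOR_RGB2HSV).astype(int)
for n,m,roi,z in (("face",(h[...,1]<60)&(h[...,2]>120),(320,165,360,205),84),("pin",((h[...,0]<8)|(h[...,0]>172))&(h[...,1]>130)&(h[...,2]>60),(195,165,225,200),84)):
    (u,v),r=cv2.minEnclosingCircle(blobs(m.astype(np.uint8),roi)[0]); print(n,ray(t,u,v,z).round(1),r)
A=np.hstack([cv2.resize(t["img"][140:260,130:380],(500,240)),cv2.resize(s["img"][140:260,130:260],(260,240))])
B=cv2.resize(s["img"][150:300,200:450],(500,300)); B=cv2.copyMakeBorder(B,0,0,0,260,cv2.BORDER_CONSTANT)
cv2.imwrite("pics/end.png",np.vstack([A,B])[:,:,::-1])
E
```

```text
f [ 0.2 -0.3 -3.7]
28.8333
face [ 569.7 -226.9   84. ] 7.962975025177002
pin [570.  153.9  84. ] 5.0153889656066895
```

View pics/end.png

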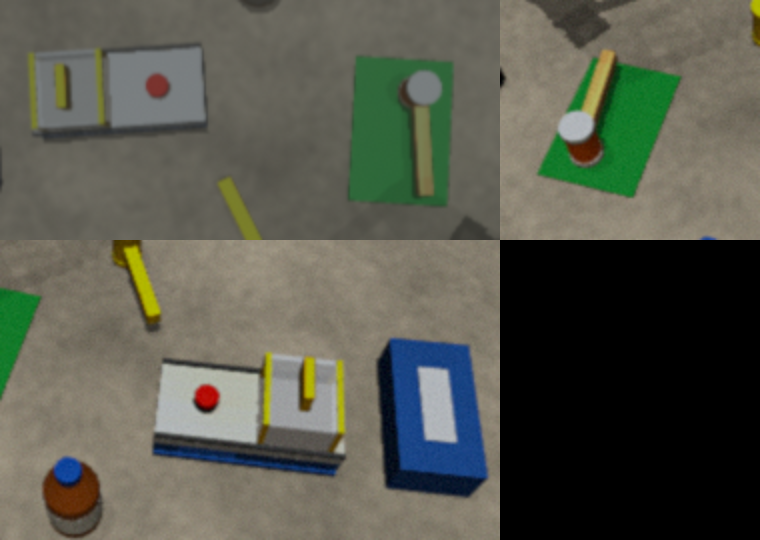

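The end view shows the mallet upright on the mat at (423,88), the pin down at (157,86) and the guard open at (62,88). The pin's top-view position matches the 84 mm plane, and the guard is about 122 mm open. The bottle and glove box look unmoved; the carton is outside this crop, but the arm stayed well clear of it.

```bash
python3 -c "
from rig import robot
print(robot.job_done())"
```

```text
the job is handed in; nothing more can be done
None
```

I handed the job in at about 29 s, with no verdict returned: the guard is about 122 mm open, the pin was driven home in one blow (a first swing with the wrist turned the wrong way missed the pin), and the mallet stands upright on its mat.

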